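# Clear the kiln controller and draw the colour bar out

### The job

Clear the kiln controller before reaching in: take the stylus from its stand, press the small recessed red button fully down with its tip, and put the stylus back in its stand. Then take the blue glass bar out of the kiln through the opening in its top, which is shorter than the bar, tilting it through without banging it on the kiln, and finish still holding it in the gripper with the whole bar at least 5 cm above the kiln's top, touching nothing else. Leave the other things on the bench where they are.

Things in the scene. Friction and masses are not known exactly. Their poses are not given: they have to be found in the camera images.
- kiln: Bench kiln, fixed cream box 240 mm (its x) by 410 mm (its y) by 130 mm tall. Origin: centre of its underside, on the bench; z up. The top is an aluminium deck 5 mm thick (underside at 125 mm) with one opening in its middle. Inside is a space 210 mm (x) by 380 mm (y), from the floor at 20 mm up to the deck.
- kiln_opening (a point): centre of the kiln's rectangular opening, level with the deck's top face, 130 mm above the bench; the opening is 130 mm along the kiln's x and 170 mm along its y, shorter than the bar even corner to corner. Axes as the kiln's.
- kiln_props (a point): midpoint between the tops of the two brick props that carry the bar, 91 mm above the bench. They stand at y = +72 and -72 mm from it, each 10 mm thick along y, 50 mm wide along x, solid down to the floor, with lips 8 mm higher on both sides of the bar, 24 mm apart.
- bar: Cobalt blue round glass bar, 20 mm diameter, 230 mm long, about 0.2 kg. Origin at its centre, y along it. It starts level on the props in the kiln, along the kiln's y, axis 101 mm above the bench, up to 12 mm off centre along y, both ends under the deck. Way out: slide it lengthwise until one end is inside the opening, tilt that end up, draw it out slantwise.
- bar_end_a (a point): centre of the bar's end face at its +y end, 115 mm from its centre
- bar_end_b (a point): centre of the bar's end face at its -y end, 115 mm from its centre
- stylus: Stylus, 70 g: round brass shaft 8 mm thick, 61 mm long, under a steel collar (28 mm diameter, 61 to 67 mm above the tip), then a square orange handle 20 x 20 mm, 67 to 140 mm above the tip, flats facing its x and y. Origin at the flat tip, z up to the handle. It starts upright in the stand, collar resting on the stand's top, tip 11 mm above the bench.
- stand: Fixed wooden block 70 x 70 x 72 mm tall with a square 16 mm hole straight down its middle, for the stylus. Origin: centre of its underside; the hole's mouth is 72 mm above it. Stand and controller stand on opposite sides of the kiln, and may be swapped.
- console: Fixed grey kiln controller, 120 mm (x) by 100 mm (y) by 60 mm tall, flat top with a dark display. Origin: centre of its underside. In its top, 25 mm from the centre towards its own -x, is a square well 17 mm wide with a small red button at its bottom.
- button_top (a point): centre of the upper face of the red button (12 mm diameter): 53 mm above the bench when not pressed, 7 mm below the controller's top
- button (a joint): travel of the button in m: 0 out, 0.005 fully down (straight down); spring, about 0.6 N to start and 3.6 N fully down; it springs back
- frit_jar: Bystander, leave alone: squat teal glass jar with a steel cap, 56 mm across, 70 mm tall, standing beside the controller. Origin: centre of its underside, at bench height.
- paperweight: Bystander, leave alone: clear green glass paperweight, 68 mm across, 44 mm tall, beside the stylus stand. Origin: centre of its underside, at bench height.
- shade: Bystander, leave alone: amber glass lamp shade, an open cup 84 mm across, 80 mm tall. Origin: centre of its underside, at bench height.
- tumbler: Bystander, leave alone: blue closed tumbler, 70 mm across, 150 mm tall. Origin: centre of its underside, at bench height.
- mould: Bystander, leave alone: brass ring mould, 90 mm across, 50 mm tall. Origin: centre of its underside, at bench height.
- paddle: Bystander, leave alone: wooden paddle lying flat, 220 mm long, 60 mm wide, 12 mm thick. Origin: under the middle of the 100 mm blade; the handle (120 mm long, 22 mm wide) points to its -x.
- jacks: Bystander, leave alone: steel jacks (long tweezers) lying flat, 215 mm long, 50 mm wide, 11 mm high. Origin: at bench height; the two blades reach 125 mm to +x, the bow 90 mm to -x.

How it is judged (in metres and radians):
On the way, in this order (a step that is already met when the one before it is completed fails the run):
1. the button is pressed fully down with the stylus (value of joint button above 0.004 m and contact force between stylus and console above 0.5 N), for 0.1 s.
2. the stylus is back in its stand and released (horizontal distance between stylus and stand below 0.009 m and height (world z) of stylus below 0.016 m and angle between stylus's own z axis and vertical below 0.15 rad and contact force between the fingers and stylus below 0.1 N), for 0.2 s.
3. the whole bar is held clear above the kiln (height (world z) of each of bar_end_a, bar_end_b above 0.17 m and contact force between the fingers and bar above 1 N and contact force between bar and kiln below 0.1 N), for 0.2 s.
At the end, for the whole second after the job is handed in: The bar is held still by the fingers, both ends over 170 mm above the bench (40 mm above the kiln top), not touching the kiln; the stylus stands released in its stand, within 9 mm of the hole centre, tip under 16 mm above the bench, tilted under 0.15 rad (all of step 2 and all of step 3 and linear speed of bar below 0.05 m/s); the arm keeps its last pose, push and grip.
It fails at once if a bystander is moved more than 30 mm (distance of any of frit_jar, paperweight, paddle, jacks, shade, tumbler, mould from where it was at the start of the episode above 0.03 m).
It fails at once if the bar is banged on the kiln (over 40 N) (contact force between bar and kiln above 40 N).
It also fails if it takes over 72 s, if anything falls off the work surface, if the arm or the gripper's body presses on something with over 40 N, if the wrist force passes 120 N, or if a joint passes its speed limit or range.

### The arm

A 6-joint arm with a two-finger parallel gripper is mounted at the origin on the work surface. World frame = base frame: x ahead of the robot, y to its left, z up, the work surface at z = 0. Lengths are in m, angles in degrees, forces in N, time in s.
With the tool pointing down it reaches from about 0.3 to 0.75 m from the base axis. Payload 8.5 kg.
Tool frame: the origin (TCP) lies between the finger pads; the fingertips stand env.finger_overhang ahead of it and the grasp point (between the pads) lies 2 mm behind it (env.finger_overhang is the distance from the TCP to the fingertips, in m); z points along the fingers, y is the line along which they close (so a half turn about z gives the same grasp; the last joint's range is limited). The gripper opens to 85 mm and grips with 20 to 120 N. Pads are 22 mm wide; open, the fingers measure 114 mm over their backs; the gripper's body (76 mm by 85 mm) begins 54 mm behind the grasp point. The pads swing forward as they close: fully open they stand 13 mm farther back than shut.
Start: joints at [-78.054, 21.807, 74.336, -0, 83.858, -12.336], TCP at [0.226, -0.501, 0.216] pointing down, gripper open.
Joint ranges: [-178.18, 178.18], [-50.72, 133.34], [12.68, 142.11], [-81.47, 261.47], [9.98, 163.14], [-165.26, 165.26]. Speed limits (degrees/s): [136.94, 136.94, 180, 180, 180, 180].

### API

Orientations are given as a 3x3 rotation matrix whose columns are the frame's x, y, z axes.
In Python, from rig import env gives the robot as it stands. The module is installed in compiled form; this text tells all that it offers.
- The arm moves only by the tool jog_arm, never from a script. Its arguments are lists of equal length, an entry for each row: "hand": the finger opening in m, from 0 to 0.0854; "travel": the shift along the world's x, y, z in m, a list of three; "yaw": the turn about the world's z in rad. A call has exactly 5 rows; each row shifts and turns the commanded pose from where the row before left it; what a row does not reach is not made up. A row lasts 1/8 s, in which the tool goes at most 62.5 mm and 10.7 degrees, less where a joint would pass 70% of its speed; a pose out of reach is approached as far as the arm can. A call is refused whole if a number of a shift passes 0.0625 or a number of a turn 0.188, either way. A call with a gripper value outside its range is refused whole. The fingers move at their own pace and stop on an object; "grip_force" is the grip in N (left out, the last holds). Time passes only in rows, so rows that do not move let the fingers close, or fill a call up. It gives the time, the measured TCP pose, the force, the opening and the grip force at its end, in the units of the state.
- env.observe(): the state, without advancing time (a new reading comes with each control period).
- env.get_image(name): name is "side" or "top" or "wrist"; returns the picture (400x640x3 uint8, red, green, blue); there is no depth.
- env.calibration(name): a dict with "fx", "fy", "cx", "cy" (pixels), "position" and "rotation" of the camera in the world; the wrist camera has in their place "hand_eye" (4x4, takes a point from camera to tool coordinates, whose origin is the TCP and whose axes are the flange's). Camera axes: x right, y down, z forward; pixel columns grow to the right and rows downward; lengths in m; the calibration is good to about 2 mm. The wrist camera is an equidistant fisheye: a pixel r from the principal point sees the ray r / f radians off the axis. A picture is of the moment at which its call begins: read the wrist's pose just before it. calibration takes no time and is no camera call.
- env.close_job(): hands the job in; it is judged then, once.
The state is a dict: "time_s": time; "q": joint angles; "qvel": joint speeds; "joint_efforts": joint torques, N m; "position": TCP position; "tool_rot": TCP orientation; "ft_force": force on the tool from outside, world axes, zero at the start; "wrist_torque": the same for the moment, N m; "grip_width": finger opening in m; "gripper_force": force on a finger pad.
Only numpy, scipy, OpenCV 4.12 (cv2) and the standard library are available. Lean on these libraries where they do the work, as an engineer would, in place of code of your own. Each camera call takes 0.05 s, during which the arm holds its last target. There are 200 camera calls.

## Working session

There is one attempt and no reset: what is moved stays moved. The work goes in short steps, Python scripts to look and compute and a tool call to move; the robot and the scene stay as the last step left them, time stands still between calls to the robot, and variables do not carry over. Pictures are saved under pics/ and viewed, at most 10 in all, crops included, and the job is handed in when it is done.

Besides the shell and the picture viewer there is one more tool, called after "Call:" as a command line: name --pt "numbers of a row" for each row, then --argument value for the rest. jog_arm: Moves the arm, as the interface text tells. Its arguments: {"type":"object","properties":{"hand":{"type":"array"},"travel":{"type":"array"},"yaw":{"type":"array"},"grip_force":{"type":"number"}},"required":["hand","travel","yaw"]}

```bash
mkdir -p pics; cat > h.py <<'E'
import numpy as np, cv2
from rig import env
def snap(n,f):
    im=env.get_image(n); cv2.imwrite('pics/'+f,im[:,:,::-1]); return im
def ray(n,u,v):
    c=env.calibration(n); d=np.array([(u-c['cx'])/c['fx'],(v-c['cy'])/c['fy'],1.])
    return np.array(c['position']),np.array(c['rotation'])@d
def onz(n,u,v,z):
    p,d=ray(n,u,v); return (p+d*(z-p[2])/d[2])
E
python3 - <<'E'
from h import *
s=env.observe(); print(env.finger_overhang,s['position'],s['tool_rot'],s['ft_force'])
for n in('top','side'):
    snap(n,n+'0.png'); print(n,env.calibration(n))
print(env.calibration('wrist'))
E
```

```text
0.017 [ 0.22608485 -0.5010337   0.21549163] [[ 9.11546030e-01  4.11197925e-01 -3.18015251e-04]
 [ 4.11197926e-01 -9.11544892e-01  1.47502983e-03]
 [ 3.16644027e-04 -1.47532479e-03 -9.99998862e-01]] [-0.22295232  0.83858596  0.51776354]
top {'fx': 484.4242560279388, 'fy': 484.4242560279388, 'cx': 311.6755517087866, 'cy': 211.76025688715748, 'position': array([0.43914343, 0.01854496, 1.40009406]), 'rotation': array([[-1.77491244e-02, -9.95813846e-01,  8.96646658e-02],
       [-9.99842412e-01,  1.77085508e-02, -1.24806408e-03],
       [-3.44991804e-04, -8.96726878e-02, -9.95971230e-01]])}
side {'fx': 475.1023358021934, 'fy': 475.1023358021934, 'cx': 327.11490490545356, 'cy': 196.0624228903362, 'position': array([-0.06394241,  0.71554779,  0.98613185]), 'rotation': array([[-0.74957538, -0.44332387,  0.49152894],
       [-0.66188901,  0.50907709, -0.55022128],
       [-0.0062999 , -0.73776993, -0.67502285]])}
{'fx': 309.70691628693146, 'fy': 309.70691628693146, 'cx': 320.55748102217416, 'cy': 200.44587177974807, 'hand_eye': array([[ 1.15527737e-03, -9.57274241e-01, -2.89179345e-01,
         7.41757972e-02],
       [ 9.99996913e-01,  1.74201276e-03, -1.77160002e-03,
        -2.52224691e-04],
       [ 2.19966117e-03, -2.89176406e-01,  9.57273298e-01,
        -1.57328814e-01],
       [ 0.00000000e+00,  0.00000000e+00,  0.00000000e+00,
         1.00000000e+00]])}
```

View pics/top0.png

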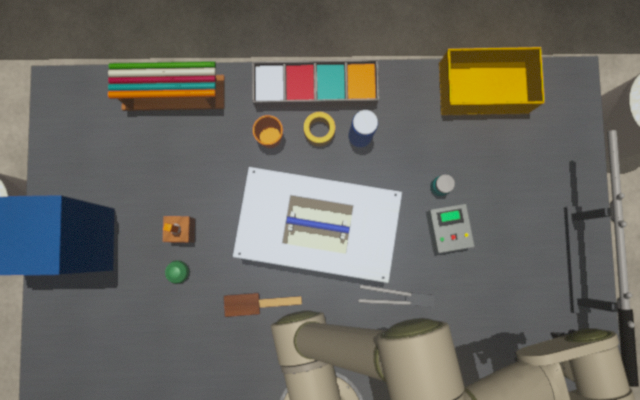

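View pics/side0.png

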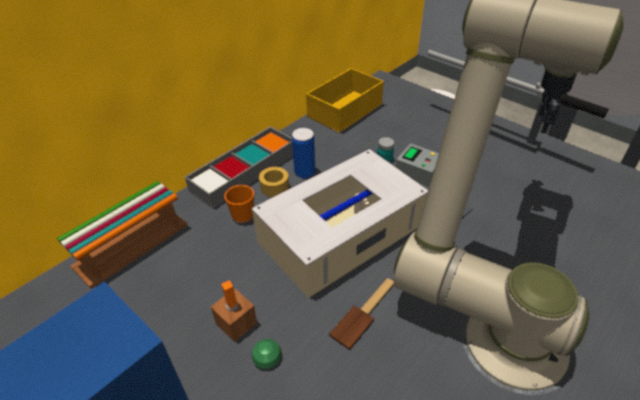

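```bash
python3 - <<'E'
from h import *
im=cv2.imread('pics/top0.png'); sd=cv2.imread('pics/side0.png')
c=lambda i,x,y,w,h,k:cv2.resize(i[y:y+h,x:x+w],None,fx=k,fy=k,interpolation=cv2.INTER_NEAREST)
a=np.hstack([c(im,150,205,50,50,6),c(im,425,200,50,50,6)])
b=np.hstack([c(sd,200,270,50,50,6),c(sd,390,130,50,50,6)])
cv2.imwrite('pics/c1.png',np.vstack([a,b])[:600,:800])
hsv=cv2.cvtColor(im,cv2.COLOR_BGR2HSV)
# deck
def big(m,roi):
    x,y,w,h=roi; k=np.zeros_like(m);k[y:y+h,x:x+w]=m[y:y+h,x:x+w]
    cs,_=cv2.findContours(k,cv2.RETR_CCOMP,cv2.CHAIN_APPROX_NONE)
    return sorted(cs,key=cv2.contourArea,reverse=True)
m=cv2.inRange(hsv,(0,0,150),(180,60,255))
cs=big(m,(225,160,190,130))
for cc in cs[:2]:
    r=cv2.minAreaRect(cc); P=np.array([onz('top',u,v,.13) for u,v in cv2.boxPoints(r)])[:,:2]
    print('deck',r,P.round(4).tolist(),P.mean(0).round(4),[np.linalg.norm(P[i]-P[i-1]).round(4) for i in range(4)],[np.degrees(np.arctan2(*(P[i]-P[i-1])[::-1])).round(2) for i in range(4)])
m=cv2.inRange(hsv,(110,120,60),(130,255,255)); cc=big(m,(275,190,90,70))[0]; r=cv2.minAreaRect(cc)
P=np.array([onz('top',u,v,.103) for u,v in cv2.boxPoints(r)])[:,:2]; print('bar',r,P.round(4).tolist(),P.mean(0).round(4))
# stand, console
m=cv2.inRange(hsv,(3,90,60),(20,255,255)); cc=big(m,(150,205,50,50))[0]; r=cv2.minAreaRect(cc);print('stand',r,onz('top',*r[0],.072))
P=np.array([onz('top',u,v,.072) for u,v in cv2.boxPoints(r)])[:,:2];print(P.round(4).tolist(),[np.degrees(np.arctan2(*(P[i]-P[i-1])[::-1])).round(2) for i in range(4)])
m=cv2.inRange(hsv,(5,200,180),(18,255,255)); cc=big(m,(150,205,50,50))[0]; r=cv2.minAreaRect(cc);print('handle',r,onz('top',*r[0],.151))
for nm,lo,hi in(('red',(0,140,80),(8,255,255)),('red2',(172,140,80),(180,255,255)),('green',(55,150,100),(75,255,255))):
    for cc in big(cv2.inRange(hsv,lo,hi),(425,200,50,58))[:2]: r=cv2.minAreaRect(cc);print(nm,r,onz('top',*r[0],.053),onz('top',*r[0],.06))
E
```

```text
deck ((317.6976013183594, 224.0101318359375), (158.31491088867188, 92.45791625976562), 9.392448425292969) [[0.4394, 0.2269], [0.6799, 0.1861], [0.6034, -0.2262], [0.3653, -0.1787]] [0.522 0.002] [np.float64(0.4123), np.float64(0.2439), np.float64(0.4193), np.float64(0.2427)] [np.float64(79.65), np.float64(-9.63), np.float64(-100.51), np.float64(168.72)]
deck ((317.6833801269531, 223.27752685546875), (65.61592864990234, 49.001800537109375), 8.530765533447266) [[0.4737, 0.0971], [0.6012, 0.0763], [0.5723, -0.0943], [0.4453, -0.0721]] [0.5231 0.0017] [np.float64(0.1716), np.float64(0.1291), np.float64(0.1731), np.float64(0.1289)] [np.float64(80.47), np.float64(-9.25), np.float64(-99.61), np.float64(170.06)]
bar ((317.43243408203125, 224.40542602539062), (61.81402587890625, 4.931970596313477), 9.462322235107422) [[0.5302, 0.0848], [0.5432, 0.0825], [0.513, -0.0806], [0.5, -0.0781]] [0.5216 0.0022]
stand ((177.0, 229.0), (26.0, 30.0), 90.0) [0.51778688 0.38723587 0.072     ]
[[0.5543, 0.4288], [0.5529, 0.3462], [0.4814, 0.3459], [0.4829, 0.428]] [np.float64(0.57), np.float64(-91.02), np.float64(-179.75), np.float64(88.98)]
handle ((165.5, 230.0), (1.0, 0.0), 180.0) [0.51105283 0.39495973 0.151     ]
red ((453.5, 236.5), (3.0, 3.0), 90.0) [ 0.484392   -0.37598619  0.053     ] [ 0.48415687 -0.37393606  0.06      ]
green ((449.9594421386719, 215.75677490234375), (8.38434886932373, 18.412687301635742), 80.53767395019531) [ 0.54236717 -0.36865612  0.053     ] [ 0.54183078 -0.36664408  0.06      ]
green ((442.0, 239.0), (0.0, 0.0), 0.0) [ 0.47802315 -0.34374507  0.053     ] [ 0.47782111 -0.34186248  0.06      ]
```

View pics/c1.png

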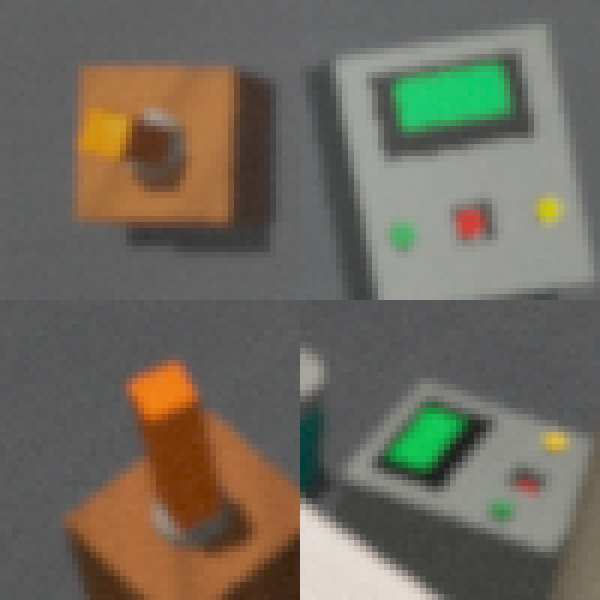

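Call:
jog_arm --hand '[0.085,0.085,0.085,0.085,0.085]' --pt "0.035 0.02 0.03" --pt "0.045 0.025 0.03" --pt "0.045 0.025 0.02" --pt "0.05 0.03 0" --pt "0.05 0.03 0" --yaw '[0.18,0.18,0.18,0.18,0.18]'

```text
time_s: 0.72
position: [0.4525, -0.3702, 0.296]
tool_rot: [[0.239, 0.971, -0.0], [0.971, -0.239, 0.0], [0.0, -0.0, -1.0]]
ft_force: [0.2, -1.0, -0.1]
grip_width: 0.0848
gripper_force: 0.0
```

Call:
jog_arm --hand '[0.085,0.085,0.085,0.085,0.085]' --pt "0.02 0.02 0" --pt "0.01 0.01 0" --pt "0 0 0" --pt "0 0 0" --pt "0 0 0" --yaw '[0.15,0.1,0,0,0]'

```text
time_s: 1.35
position: [0.4806, -0.3419, 0.2961]
tool_rot: [[-0.001, 1.0, -0.0], [1.0, 0.001, 0.0], [0.0, -0.0, -1.0]]
ft_force: [0.1, 0.1, -0.4]
grip_width: 0.0847
gripper_force: 0.0
```

```bash
cat >> h.py <<'E'
def wpose():
    s=env.observe(); T=np.eye(4);T[:3,:3]=s['tool_rot'];T[:3,3]=s['position']; return T@env.calibration('wrist')['hand_eye']
def won(C,u,v,z):
    c=env.calibration('wrist'); x,y=u-c['cx'],v-c['cy']; r=np.hypot(x,y)+1e-9; t=r/c['fx']
    d=C[:3,:3]@np.array([np.sin(t)*x/r,np.sin(t)*y/r,np.cos(t)]); p=C[:3,3]; return p+d*(z-p[2])/d[2]
def wsnap(n):
    C=wpose(); np.save('pics/'+n+'.npy',C); return C,snap('wrist',n+'.png')
E
python3 - <<'E'
from h import *
s=env.observe(); print(s['time_s'],s['position'],np.degrees(np.arctan2(s['tool_rot'][1,0],s['tool_rot'][0,0])),s['q'])
wsnap('w1')
E
```

```text
1.35 [ 0.4806343  -0.34194217  0.29606974] 90.04850614076587 [-4.69171145e+01  2.37515258e+01  5.82108748e+01 -5.60462062e-03
  9.80462136e+01 -4.69664049e+01]
```

View pics/w1.png

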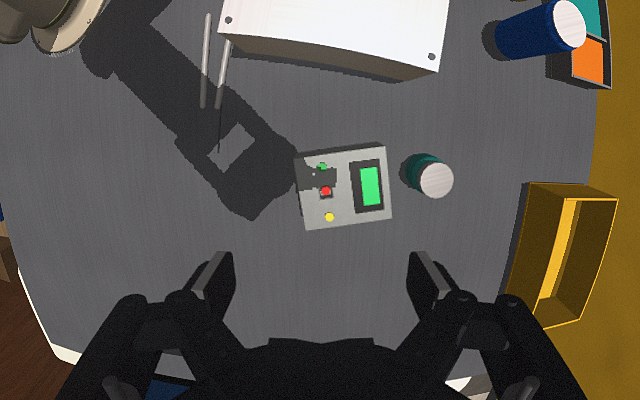

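Call:
jog_arm --hand '[0.085,0.085,0.085,0.085,0.085]' --pt "0.01 0.05 0" --pt "0.01 0.06 0" --pt "0.01 0.06 0" --pt "0.01 0.06 0" --pt "0 0.06 0" --yaw '[0,0,0,0,0]'

```text
time_s: 2.02
position: [0.5212, -0.0498, 0.2961]
tool_rot: [[-0.002, 1.0, 0.0], [1.0, 0.002, -0.0], [-0.0, 0.0, -1.0]]
ft_force: [0.2, -0.1, -0.2]
grip_width: 0.0851
gripper_force: 0.0
```

Call:
jog_arm --hand '[0.085,0.085,0.085,0.085,0.085]' --pt "0 0.05 0" --pt "0 0.02 0" --pt "0 0 0" --pt "0 0 0" --pt "0 0 0" --yaw '[0,0,0,0,0]'

```text
time_s: 2.65
position: [0.5212, 0.0176, 0.296]
tool_rot: [[-0.001, 1.0, -0.0], [1.0, 0.001, -0.0], [-0.0, -0.0, -1.0]]
ft_force: [0.1, -0.2, 0.7]
grip_width: 0.085
gripper_force: 0.0
```

```bash
python3 - <<'E'
from h import *
wsnap('w2')
im=cv2.imread('pics/w1.png');C=np.load('pics/w1.npy');hsv=cv2.cvtColor(im,cv2.COLOR_BGR2HSV)
m=(cv2.inRange(hsv,(0,150,80),(8,255,255))|cv2.inRange(hsv,(172,150,80),(180,255,255)))[170:210,305:345]
ys,xs=np.nonzero(m);print(xs.mean()+305,ys.mean()+170,len(xs),won(C,xs.mean()+305,ys.mean()+170,.053))
E
```

```text
325.09375 190.09375 64 [ 0.48682798 -0.37345973  0.053     ]
```

Call:
jog_arm --hand '[0.085,0.085,0.085,0.085,0.085]' --pt "0 0.05 0" --pt "0 0.06 0" --pt "0 0.06 0" --pt "0 0.06 0" --pt "0 0.06 0" --yaw '[0,0,0,0,0]'

```text
time_s: 3.32
position: [0.5213, 0.31, 0.2961]
tool_rot: [[-0.002, 1.0, 0.0], [1.0, 0.002, -0.0], [-0.0, 0.0, -1.0]]
ft_force: [0.5, -0.3, -1.1]
grip_width: 0.0853
gripper_force: 0.0
```

Call:
jog_arm --hand '[0.085,0.085,0.085,0.085,0.085]' --pt "0 0.03 0" --pt "0 0.01 0" --pt "0 0 0" --pt "0 0 0" --pt "0 0 0" --yaw '[0,0,0,0,0]'

```text
time_s: 3.95
position: [0.5215, 0.3476, 0.2964]
tool_rot: [[-0.002, 1.0, 0.0], [1.0, 0.002, 0.0], [0.0, 0.0, -1.0]]
ft_force: [0.3, 0.0, 0.5]
grip_width: 0.0851
gripper_force: 0.0
```

```bash
python3 - <<'E'
from h import *
wsnap('w3'); print(env.observe()['position'])
a=cv2.imread('pics/w2.png');b=cv2.imread('pics/w3.png')
cv2.imwrite('pics/v2.png',np.vstack([a[20:300,100:560],cv2.resize(b[100:250,230:430],None,fx=2,fy=2,interpolation=0)[:,:400].copy() if 0 else cv2.copyMakeBorder(cv2.resize(b[100:250,230:430],None,fx=2,fy=2,interpolation=0),0,0,0,60,0)]))
E
```

```text
[0.52142443 0.34779554 0.29641392]
```

View pics/v2.png

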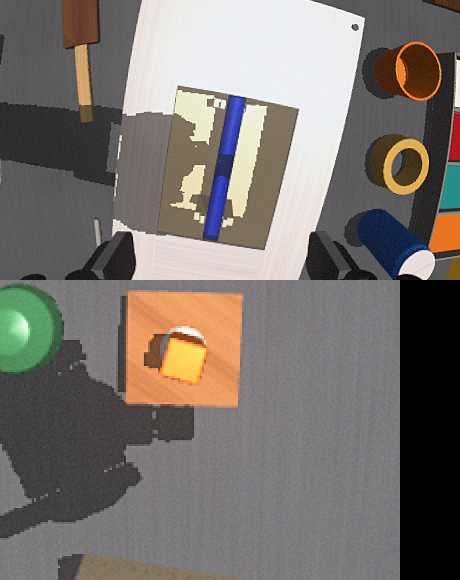

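```bash
python3 - <<'E'
from h import *
im=cv2.imread('pics/w3.png');C=np.load('pics/w3.npy');hsv=cv2.cvtColor(im,cv2.COLOR_BGR2HSV)
def q(m,x0,y0,x1,y1,z,n):
    k=np.zeros_like(m);k[y0:y1,x0:x1]=m[y0:y1,x0:x1]
    k=cv2.morphologyEx(k,cv2.MORPH_OPEN,np.ones((2,2)))
    cs,_=cv2.findContours(k,cv2.RETR_CCOMP,cv2.CHAIN_APPROX_NONE); cc=max(cs,key=cv2.contourArea)
    r=cv2.minAreaRect(cc);P=np.array([won(C,u,v,z) for u,v in cv2.boxPoints(r)])[:,:2]
    print(n,r,P.mean(0).round(4),[np.linalg.norm(P[i]-P[i-1]).round(4) for i in range(4)],[np.degrees(np.arctan2(*(P[i]-P[i-1])[::-1])).round(2) for i in range(4)]); return cc
print(hsv[141,322],hsv[150,335],hsv[146,308])
q(cv2.inRange(hsv,(12,190,200),(25,255,255)),300,110,345,160,.151,'handle')
q(cv2.inRange(hsv,(3,80,120),(25,255,255)),285,100,360,158,.072,'stand')
im=cv2.imread('pics/w2.png');C=np.load('pics/w2.npy');hsv=cv2.cvtColor(im,cv2.COLOR_BGR2HSV)
q(cv2.inRange(hsv,(110,140,40),(130,255,255)),270,105,355,270,.105,'bar')
q(cv2.bitwise_not(cv2.inRange(hsv,(0,0,130),(180,50,255)))&cv2.inRange(hsv,(0,0,0),(180,255,255)),255,103,402,271,.13,'opening')
E
```

```text
[ 23 159 254] [ 12 147 241] [ 13 152 237]Traceback (most recent call last):
  File "<stdin>", line 10, in <module>
  File "<stdin>", line 6, in q
ValueError: max() iterable argument is empty
```

```bash
python3 - <<'E'
from h import *
im=cv2.imread('pics/w3.png');C=np.load('pics/w3.npy');hsv=cv2.cvtColor(im,cv2.COLOR_BGR2HSV)
def q(m,x0,y0,x1,y1,z,n):
    k=np.zeros_like(m);k[y0:y1,x0:x1]=m[y0:y1,x0:x1]
    cs,_=cv2.findContours(k,cv2.RETR_CCOMP,cv2.CHAIN_APPROX_NONE); cc=max(cs,key=cv2.contourArea)
    r=cv2.minAreaRect(cc);P=np.array([won(C,u,v,z) for u,v in cv2.boxPoints(r)])[:,:2]
    print(n,r,P.mean(0).round(4),[np.linalg.norm(P[i]-P[i-1]).round(4) for i in range(4)],[np.degrees(np.arctan2(*(P[i]-P[i-1])[::-1])).round(2) for i in range(4)])
q(cv2.inRange(hsv,(16,120,200),(30,255,255)),300,110,345,160,.151,'handle')
q(cv2.inRange(hsv,(3,80,120),(30,255,255)),285,100,360,158,.072,'stand')
im=cv2.imread('pics/w2.png');C=np.load('pics/w2.npy');hsv=cv2.cvtColor(im,cv2.COLOR_BGR2HSV)
q(cv2.inRange(hsv,(110,140,40),(130,255,255)),270,105,355,270,.105,'bar')
for t in((173,88+0),):pass
# opening corners read off the view: full-image = view + (100,20)
P=np.array([won(C,u+100,v+20,.13) for u,v in((176,87),(298,109),(264,249),(158,232))])[:,:2]
print(P.round(4).tolist(),P.mean(0),[np.linalg.norm(P[i]-P[i-1]).round(4) for i in range(4)])
E
```

```text
handle ((321.6320495605469, 140.0377197265625), (18.54367446899414, 18.131591796875), 15.945395469665527) [0.5226 0.3924] [np.float64(0.0182), np.float64(0.0179), np.float64(0.018), np.float64(0.0179)] [np.float64(163.99), np.float64(74.14), np.float64(-15.85), np.float64(-105.33)]
stand ((321.9999694824219, 131.0), (57.99999237060547, 51.99999237060547), -0.0) [0.5233 0.3961] [np.float64(0.0723), np.float64(0.0647), np.float64(0.0706), np.float64(0.0647)] [np.float64(-179.82), np.float64(89.43), np.float64(0.21), np.float64(-89.05)]
bar ((331.4754638671875, 146.2705078125), (16.036792755126953, 61.96760559082031), 11.53462028503418) [0.5335 0.0506] [np.float64(0.0185), np.float64(0.0708), np.float64(0.0179), np.float64(0.071)] [np.float64(168.39), np.float64(78.83), np.float64(-10.95), np.float64(-100.68)]
[[0.4751, 0.0956], [0.6032, 0.0738], [0.5736, -0.0909], [0.448, -0.0688]] [0.52496399 0.00241428] [np.float64(0.1666), np.float64(0.1299), np.float64(0.1673), np.float64(0.1275)]
```

Call:
jog_arm --hand '[0.085,0.085,0.085,0.085,0.085]' --pt "0.001 0.0225 0" --pt "0 0.022 0" --pt "0 0 -0.04" --pt "0 0 -0.05" --pt "0 0 -0.04" --yaw '[-0.14,-0.14,0,0,0]'

```text
time_s: 4.62
position: [0.5219, 0.3925, 0.1644]
tool_rot: [[0.274, 0.962, -0.001], [0.962, -0.274, -0.001], [-0.001, -0.001, -1.0]]
ft_force: [0.5, 1.0, 0.1]
grip_width: 0.0852
gripper_force: 0.0
```

Call:
jog_arm --hand '[0.085,0.085,0.085,0.085,0.05]' --pt "0 0 -0.03" --pt "0 0 -0.021" --pt "0 0 0" --pt "0 0 0" --pt "0 0 0" --yaw '[0,0,0,0,0]'

```text
time_s: 5.25
position: [0.5226, 0.3933, 0.1164]
tool_rot: [[0.274, 0.962, 0.002], [0.962, -0.274, 0.001], [0.001, 0.002, -1.0]]
ft_force: [0.2, -0.5, 0.3]
grip_width: 0.0691
gripper_force: 0.0
```

Call:
jog_arm --hand '[0.03,0.01,0.0,0.0,0.0]' --pt "0 0 0" --pt "0 0 0" --pt "0 0 0" --pt "0 0 0" --pt "0 0 0" --yaw '[0,0,0,0,0]' --grip_force 50

```text
time_s: 5.88
position: [0.5223, 0.3932, 0.1154]
tool_rot: [[0.273, 0.962, 0.001], [0.962, -0.273, 0.0], [0.0, 0.001, -1.0]]
ft_force: [0.2, -0.4, 2.2]
grip_width: 0.0188
gripper_force: 50.2
```

Call:
jog_arm --hand '[0,0,0,0,0]' --pt "0 0 0.02" --pt "0 0 0.035" --pt "0 0 0.045" --pt "0 0 0.05" --pt "0 0 0.03" --yaw '[0,0,0,0,0]'

```text
time_s: 6.5
position: [0.5221, 0.3933, 0.2976]
tool_rot: [[0.273, 0.962, 0.002], [0.962, -0.273, 0.001], [0.002, 0.002, -1.0]]
ft_force: [0.1, 0.6, -1.3]
grip_width: 0.0193
gripper_force: 49.9
```

Call:
jog_arm --hand '[0,0,0,0,0]' --pt "0 -0.03 0" --pt "0 -0.05 0" --pt "0 -0.06 0" --pt "0 -0.06 0" --pt "0 -0.06 0" --yaw '[0,0,0,0,0]'

```text
time_s: 7.12
position: [0.5217, 0.1314, 0.2948]
tool_rot: [[0.273, 0.962, -0.001], [0.962, -0.273, 0.0], [-0.0, -0.001, -1.0]]
ft_force: [1.3, -0.5, -1.1]
grip_width: 0.019
gripper_force: 49.9
```

Call:
jog_arm --hand '[0,0,0,0,0]' --pt "0 -0.06 0" --pt "0 -0.06 0" --pt "-0.012 -0.06 0" --pt "-0.012 -0.06 0" --pt "-0.012 -0.06 0" --yaw '[0,0,0,0,0]'

```text
time_s: 7.75
position: [0.4853, -0.1685, 0.2949]
tool_rot: [[0.273, 0.962, -0.0], [0.962, -0.273, 0.001], [0.0, -0.001, -1.0]]
ft_force: [1.0, -0.5, -1.2]
grip_width: 0.0188
gripper_force: 49.9
```

Call:
jog_arm --hand '[0,0,0,0,0]' --pt "0 -0.06 0" --pt "0 -0.06 0" --pt "0 -0.05 0" --pt "0 -0.03 0" --pt "0 -0.007 0" --yaw '[0,0,0,0,0]'

```text
time_s: 8.38
position: [0.4857, -0.3752, 0.294]
tool_rot: [[0.275, 0.961, -0.001], [0.961, -0.275, 0.001], [0.001, -0.002, -1.0]]
ft_force: [-0.9, 0.9, -0.8]
grip_width: 0.0188
gripper_force: 49.8
```

Call:
jog_arm --hand '[0,0,0,0,0]' --pt "0 0 -0.03" --pt "0 0 -0.04" --pt "0 0 -0.03" --pt "0 0 0" --pt "0 0 0" --yaw '[0,0,0,0,0]'

```text
time_s: 9.0
position: [0.4868, -0.3737, 0.1968]
tool_rot: [[0.273, 0.962, 0.002], [0.962, -0.273, -0.002], [-0.001, 0.002, -1.0]]
ft_force: [-0.2, 0.0, -0.5]
grip_width: 0.019
gripper_force: 49.8
```

```bash
python3 - <<'E'
from h import *
C,_=wsnap('w4'); print(env.observe()['position'])
b=cv2.imread('pics/w4.png');cv2.imwrite('pics/v4.png',cv2.resize(b[140:400,160:480],None,fx=2,fy=2))
E
```

```text
[ 0.48676288 -0.3739131   0.19703888]
```

View pics/v4.png

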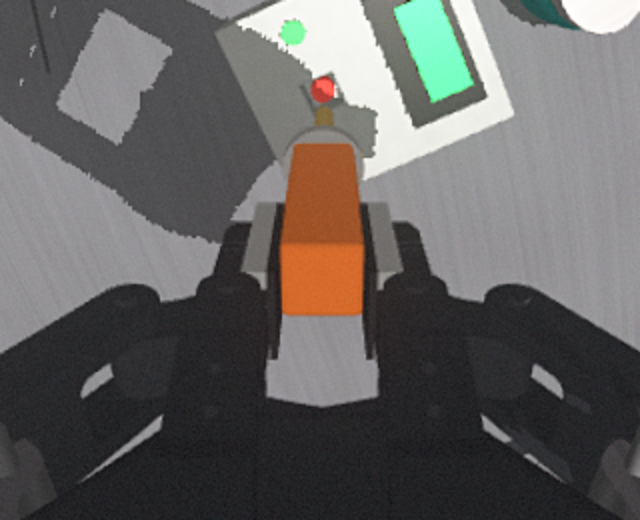

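```bash
python3 - <<'E'
from h import *
b=cv2.imread('pics/w4.png');C=np.load('pics/w4.npy');hsv=cv2.cvtColor(b,cv2.COLOR_BGR2HSV)
m=(cv2.inRange(hsv,(0,130,80),(7,255,255))|cv2.inRange(hsv,(172,130,80),(180,255,255)));m[:165]=0;m[200:]=0;m[:,:300]=0;m[:,340:]=0
ys,xs=np.nonzero(m);print(xs.mean(),ys.mean(),xs.min(),xs.max(),ys.min(),ys.max(),won(C,xs.mean(),ys.mean(),.053))
m=cv2.inRange(hsv,(10,90,40),(28,255,255));m[:190]=0;m[206:]=0;m[:,:300]=0;m[:,340:]=0
ys,xs=np.nonzero(m);print(xs.min(),xs.max(),ys.min(),ys.max());u,v=xs.mean(),ys.min()+1
print(won(C,u,v,.0926))
E
```

```text
321.1271186440678 184.35593220338984 316 326 178 190 [ 0.48759554 -0.37354299  0.053     ]
317 326 193 202
[ 0.48815142 -0.37262839  0.0926    ]
```

Call:
jog_arm --hand '[0,0,0,0,0]' --pt "0.001 0.0015 -0.01" --pt "0 0 -0.015" --pt "0 0 -0.008" --pt "0 0 -0.004" --pt "0 0 -0.002" --yaw '[0,0,0,0,0]'

```text
time_s: 9.68
position: [0.4871, -0.3724, 0.156]
tool_rot: [[0.274, 0.962, -0.0], [0.962, -0.274, 0.0], [0.0, -0.0, -1.0]]
ft_force: [-0.7, 0.8, 0.5]
grip_width: 0.019
gripper_force: 50.0
```

Call:
jog_arm --hand '[0,0,0,0,0]' --pt "0 0 -0.001" --pt "0 0 -0.001" --pt "0 0 -0.001" --pt "0 0 -0.001" --pt "0 0 0" --yaw '[0,0,0,0,0]'

```text
time_s: 10.3
position: [0.4872, -0.3724, 0.1523]
tool_rot: [[0.273, 0.962, 0.0], [0.962, -0.273, -0.0], [-0.0, 0.0, -1.0]]
ft_force: [-1.2, 0.8, 3.2]
grip_width: 0.0191
gripper_force: 50.3
```

Call:
jog_arm --hand '[0,0,0,0,0]' --pt "0 0 -0.0005" --pt "0 0 -0.0005" --pt "0 0 -0.0003" --pt "0 0 0" --pt "0 0 0" --yaw '[0,0,0,0,0]'

```text
time_s: 10.92
position: [0.4873, -0.3725, 0.152]
tool_rot: [[0.273, 0.962, 0.001], [0.962, -0.273, -0.001], [-0.001, 0.001, -1.0]]
ft_force: [-1.8, 0.6, 9.6]
grip_width: 0.0191
gripper_force: 51.2
```

Call:
jog_arm --hand '[0,0,0,0,0]' --pt "0 0 0.02" --pt "0 0 0.03" --pt "0 0 0.04" --pt "0 0 0.04" --pt "0 0 0.015" --yaw '[0,0,0,0,0]'

```text
time_s: 11.55
position: [0.4877, -0.3728, 0.2981]
tool_rot: [[0.273, 0.962, 0.003], [0.962, -0.273, -0.003], [-0.002, 0.004, -1.0]]
ft_force: [-0.3, -1.0, -1.4]
grip_width: 0.0189
gripper_force: 49.9
```

Call:
jog_arm --hand '[0,0,0,0,0]' --pt "0 0.03 0" --pt "0 0.05 0" --pt "0 0.06 0" --pt "0 0.06 0" --pt "0 0.06 0" --yaw '[0,0,0,0,0]'

```text
time_s: 12.18
position: [0.4871, -0.1105, 0.2956]
tool_rot: [[0.274, 0.962, 0.001], [0.962, -0.274, 0.0], [0.0, 0.001, -1.0]]
ft_force: [1.4, -0.7, -1.0]
grip_width: 0.0188
gripper_force: 49.9
```

Call:
jog_arm --hand '[0,0,0,0,0]' --pt "0.012 0.06 0" --pt "0.012 0.06 0" --pt "0.011 0.06 0" --pt "0 0.06 0" --pt "0 0.06 0" --yaw '[0,0,0,0,0]'

```text
time_s: 12.8
position: [0.5222, 0.1898, 0.2955]
tool_rot: [[0.273, 0.962, 0.0], [0.962, -0.273, 0.0], [0.0, 0.0, -1.0]]
ft_force: [1.1, 0.2, -1.3]
grip_width: 0.0188
gripper_force: 49.9
```

Call:
jog_arm --hand '[0,0,0,0,0]' --pt "0 0.06 0" --pt "0 0.06 0" --pt "0 0.05 0" --pt "0 0.03 0" --pt "0 0.005 0" --yaw '[0,0,0,0,0]'

```text
time_s: 13.42
position: [0.5219, 0.3945, 0.2947]
tool_rot: [[0.271, 0.963, -0.001], [0.963, -0.271, -0.0], [-0.0, -0.001, -1.0]]
ft_force: [-0.3, -0.5, -0.4]
grip_width: 0.0189
gripper_force: 49.9
```

Call:
jog_arm --hand '[0,0,0,0,0]' --pt "0 0 -0.04" --pt "0 0 -0.04" --pt "0 0 -0.02" --pt "0 0 0" --pt "0 0 0" --yaw '[0,0,0,0,0]'

```text
time_s: 14.05
position: [0.5228, 0.3924, 0.1972]
tool_rot: [[0.274, 0.962, 0.002], [0.962, -0.274, 0.001], [0.002, 0.002, -1.0]]
ft_force: [-0.4, 0.4, 0.2]
grip_width: 0.0189
gripper_force: 49.8
```

Call:
jog_arm --hand '[0,0,0,0,0]' --pt "-0.0004 0.0007 -0.01" --pt "0 0 -0.012" --pt "0 0 -0.015" --pt "0 0 -0.015" --pt "0 0 -0.015" --yaw '[0,0,0,0,0]'

```text
time_s: 14.68
position: [0.5216, 0.3933, 0.1275]
tool_rot: [[0.273, 0.962, -0.001], [0.962, -0.273, -0.0], [-0.0, -0.0, -1.0]]
ft_force: [-1.5, 0.6, -1.0]
grip_width: 0.0191
gripper_force: 49.8
```

Call:
jog_arm --hand '[0,0,0,0,0]' --pt "0 0 -0.006" --pt "0 0 -0.004" --pt "0 0 -0.003" --pt "0 0 -0.001" --pt "0 0 0" --yaw '[0,0,0,0,0]'

```text
time_s: 15.3
position: [0.5219, 0.3935, 0.1154]
tool_rot: [[0.273, 0.962, 0.001], [0.962, -0.273, 0.0], [0.001, 0.001, -1.0]]
ft_force: [-1.1, -0.6, 3.0]
grip_width: 0.0189
gripper_force: 50.1
```

Call:
jog_arm --hand '[0.03,0.05,0.07,0.085,0.085]' --pt "0 0 0" --pt "0 0 0" --pt "0 0 0" --pt "0 0 0" --pt "0 0 0" --yaw '[0,0,0,0,0]'

```text
time_s: 15.92
position: [0.5218, 0.3934, 0.1148]
tool_rot: [[0.273, 0.962, -0.0], [0.962, -0.273, 0.0], [0.0, -0.0, -1.0]]
ft_force: [-0.3, -0.1, 0.4]
grip_width: 0.0849
gripper_force: 0.0
```

Call:
jog_arm --hand '[0.085,0.085,0.085,0.085,0.085]' --pt "0 0 0.02" --pt "0 0 0.035" --pt "0 0 0.045" --pt "0 0 0.05" --pt "0 0 0.03" --yaw '[0,0,0,0,0]'

```text
time_s: 16.55
position: [0.5219, 0.3935, 0.2978]
tool_rot: [[0.273, 0.962, 0.003], [0.962, -0.273, 0.002], [0.002, 0.003, -1.0]]
ft_force: [0.3, 0.7, -0.3]
grip_width: 0.0851
gripper_force: 0.0
```

Call:
jog_arm --hand '[0.05,0.05,0.05,0.05,0.05]' --pt "0 -0.04 0" --pt "0 -0.06 0" --pt "0.01 -0.06 0" --pt "0 -0.06 0" --pt "0 -0.06 0" --yaw '[0,0,0.1,0,0]'

```text
time_s: 17.18
position: [0.5315, 0.1115, 0.2949]
tool_rot: [[0.176, 0.984, 0.0], [0.984, -0.176, -0.0], [0.0, 0.0, -1.0]]
ft_force: [0.4, -0.5, 0.2]
grip_width: 0.0499
gripper_force: 0.0
```

Call:
jog_arm --hand '[0.05,0.05,0.05,0.05,0.05]' --pt "0 -0.04 -0.02" --pt "0 -0.02 -0.02" --pt "0 -0.004 -0.02" --pt "0 0 0" --pt "0 0 0" --yaw '[0,0,0,0,0]'

```text
time_s: 17.8
position: [0.5321, 0.0496, 0.2357]
tool_rot: [[0.176, 0.984, 0.001], [0.984, -0.176, -0.0], [0.0, 0.001, -1.0]]
ft_force: [-1.1, 0.1, 0.6]
grip_width: 0.0501
gripper_force: 0.0
```

```bash
python3 - <<'E'
from h import *
C,_=wsnap('w5'); s=env.observe();print(s['position'],np.degrees(np.arctan2(s['tool_rot'][1,0],s['tool_rot'][0,0])))
b=cv2.imread('pics/w5.png');hsv=cv2.cvtColor(b,cv2.COLOR_BGR2HSV)
m=cv2.inRange(hsv,(108,120,30),(130,255,255))
for r in range(60,300,20):
    xs=np.nonzero(m[r,200:440])[0]+200
    if len(xs)>3: print(r,xs.min(),xs.max(),won(C,(xs.min()+xs.max())/2,r,.103)[:2].round(4))
cv2.imwrite('pics/v5.png',b)
E
```

```text
[0.5321495  0.04971213 0.23585377] 79.89157166457592
160 313 332 [0.5388 0.076 ]
180 313 332 [0.5354 0.0568]
200 313 330 [0.531  0.0372]
220 313 330 [0.5274 0.0167]
240 313 330 [ 0.5236 -0.0048]
260 313 330 [ 0.5196 -0.0276]
280 313 329 [ 0.5148 -0.0519]
```

View pics/v5.png

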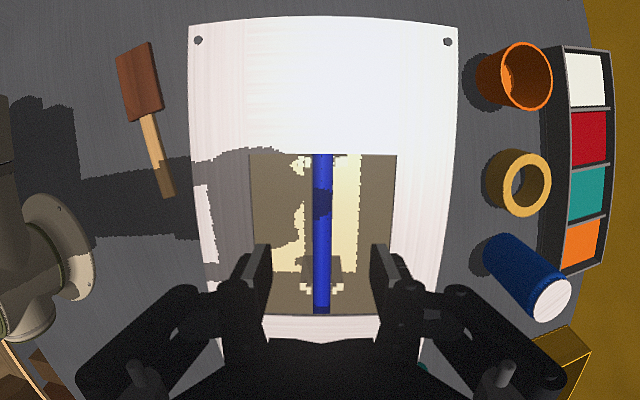

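```bash
python3 - <<'E'
from h import *
C=np.load('pics/w5.npy')
for u,v,z in((300,154,.13),(345,154,.13),(300,314,.13),(345,314,.13),(250,200,.13),(397,200,.13),(305,174,.099),(345,256,.099),(250,314,.13)):
    p=won(C,u,v,z); d=p[:2]-[.5321,.0497]; print(u,v,p.round(4),(d@[.176,.984]).round(4),(d@[.984,-.176]).round(4))
E
```

```text
300 154 [0.5213 0.0889 0.13  ] 0.0366 -0.0175
345 154 [0.5593 0.0822 0.13  ] 0.0367 0.021
300 314 [ 0.4884 -0.0741  0.13  ] -0.1295 -0.0212
345 314 [ 0.535  -0.0825  0.13  ] -0.1295 0.0261
250 200 [0.4688 0.0564 0.13  ] -0.0045 -0.0634
397 200 [0.5996 0.0332 0.13  ] -0.0043 0.0693
305 174 [0.5196 0.0647 0.099 ] 0.0126 -0.0149
345 256 [ 0.5446 -0.0294  0.099 ] -0.0757 0.0263
250 314 [ 0.4347 -0.067   0.13  ] -0.132 -0.0752
```

Call:
jog_arm --hand '[0.05,0.05,0.05,0.05,0.05]' --pt "0.001 0 -0.02" --pt "0 0 -0.02" --pt "0 0 -0.015" --pt "0 0 0" --pt "0 0 0" --yaw '[0,0,0,0,0]'

```text
time_s: 18.48
position: [0.5333, 0.0495, 0.1809]
tool_rot: [[0.176, 0.984, 0.002], [0.984, -0.176, -0.0], [0.0, 0.002, -1.0]]
ft_force: [0.0, 0.6, 0.7]
grip_width: 0.05
gripper_force: 0.0
```

Call:
jog_arm --hand '[0.05,0.05,0.05,0.05,0.05]' --pt "0 -0.004 -0.02" --pt "0 0 -0.02" --pt "0 0 -0.015" --pt "0 0 -0.005" --pt "0 0 0" --yaw '[0,0,0,0,0]'

```text
time_s: 19.1
position: [0.5331, 0.0454, 0.1204]
tool_rot: [[0.176, 0.984, 0.001], [0.984, -0.176, -0.0], [0.0, 0.001, -1.0]]
ft_force: [-0.6, 0.6, 0.4]
grip_width: 0.0499
gripper_force: 0.0
```

Call:
jog_arm --hand '[0.05,0.05,0.05,0.05,0.05]' --pt "0 0 -0.008" --pt "0 0 -0.008" --pt "0 0 -0.005" --pt "0 0 0" --pt "0 0 0" --yaw '[0,0,0,0,0]'

```text
time_s: 19.73
position: [0.5329, 0.0453, 0.099]
tool_rot: [[0.176, 0.984, 0.0], [0.984, -0.176, -0.0], [0.0, 0.0, -1.0]]
ft_force: [0.2, -0.1, -0.6]
grip_width: 0.0497
gripper_force: 0.0
```

Call:
jog_arm --hand '[0.03,0.02,0.0,0.0,0.0]' --pt "0 0 0" --pt "0 0 0" --pt "0 0 0" --pt "0 0 0" --pt "0 0 0" --yaw '[0,0,0,0,0]' --grip_force 25

```text
time_s: 20.35
position: [0.5328, 0.0454, 0.0988]
tool_rot: [[0.176, 0.984, -0.0], [0.984, -0.176, -0.0], [-0.0, -0.0, -1.0]]
ft_force: [-0.3, 0.4, -1.4]
grip_width: 0.0004
gripper_force: 0.0
```

```bash
python3 - <<'E'
from h import *
C,_=wsnap('w6'); snap('side','s6.png');snap('top','t6.png')
b=cv2.imread('pics/w6.png');s=cv2.imread('pics/s6.png');t=cv2.imread('pics/t6.png')
a=np.hstack([b[100:380,160:480],cv2.resize(s[140:280,290:400],None,fx=2,fy=2),cv2.resize(t[170:310,260:380],None,fx=2,fy=2)])
cv2.imwrite('pics/v6.png',a[:, :800])
E
```

```text
(no output)
```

View pics/v6.png

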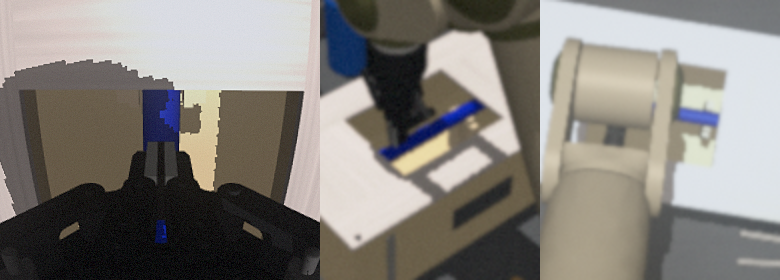

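```bash
python3 - <<'E'
from h import *
def plane(n,f,roi):
    hsv=cv2.cvtColor(cv2.imread('pics/'+f),cv2.COLOR_BGR2HSV); m=cv2.inRange(hsv,(108,140,60),(130,255,255))
    x,y,w,h=roi;ys,xs=np.nonzero(m[y:y+h,x:x+w]);P=np.c_[xs+x,ys+y].astype(np.float32)
    vx,vy,x0,y0=cv2.fitLine(P,cv2.DIST_L2,0,.01,.01).ravel()
    p,a=ray(n,x0-20*vx,y0-20*vy);_,b=ray(n,x0+20*vx,y0+20*vy); k=np.cross(a,b);k/=np.linalg.norm(k); print(f,len(P),(x0,y0),(P[:,0].min(),P[:,0].max())); return k,k@p
def inter(A,B):
    for y in(-.06,0,.06):
        M=np.array([A[0],B[0],[0,1,0]]);print(np.linalg.solve(M,[A[1],B[1],y]).round(4))
inter(plane('top','top0.png',(280,205,75,40)),plane('side','side0.png',(310,185,70,40)))
inter(plane('top','t6.png',(325,215,30,30)),plane('side','s6.png',(320,185,60,50)))
inter(plane('top','t6.png',(325,215,30,30)),plane('side','s6.png',(350,185,24,50)))
print(env.observe()['position'])
E
```

```text
top0.png 209 (np.float32(317.4354), np.float32(224.36842)) (np.float32(288.0), np.float32(347.0))
side0.png 314 (np.float32(345.1433), np.float32(204.42038)) (np.float32(321.0), np.float32(370.0))
[ 0.5101 -0.06    0.1039]
[0.5212 0.     0.1045]
[0.5323 0.06   0.1051]
t6.png 29 (np.float32(337.9655), np.float32(227.75862)) (np.float32(331.0), np.float32(346.0))
s6.png 281 (np.float32(346.34875), np.float32(204.03558)) (np.float32(321.0), np.float32(370.0))
[ 0.51   -0.06    0.1037]
[0.523 0.    0.101]
[0.5359 0.06   0.0984]
t6.png 29 (np.float32(337.9655), np.float32(227.75862)) (np.float32(331.0), np.float32(346.0))
s6.png 124 (np.float32(359.28226), np.float32(196.79033)) (np.float32(350.0), np.float32(370.0))
[ 0.51   -0.06    0.1036]
[0.523  0.     0.1015]
[0.5359 0.06   0.0993]
[0.53278433 0.04539244 0.09882689]
```

Call:
jog_arm --hand '[0.02,0.05,0.05,0.05,0.05]' --pt "0 0 0.005" --pt "0 0 0" --pt "0 0 0" --pt "0 0 0" --pt "-0.001 0 -0.005" --yaw '[0,0,0,0,0]'

```text
time_s: 21.12
position: [0.5319, 0.0453, 0.0988]
tool_rot: [[0.176, 0.984, 0.001], [0.984, -0.176, -0.0], [0.0, 0.001, -1.0]]
ft_force: [1.1, -0.3, 1.0]
grip_width: 0.0501
gripper_force: 0.0
```

Call:
jog_arm --hand '[0.05,0.05,0.05,0.05,0.05]' --pt "0 0 -0.003" --pt "0 0 -0.004" --pt "0 0 -0.004" --pt "0 0 -0.004" --pt "0 0 0" --yaw '[0,0,0,0,0]'

```text
time_s: 21.75
position: [0.5316, 0.0454, 0.0835]
tool_rot: [[0.176, 0.984, -0.001], [0.984, -0.176, 0.0], [-0.0, -0.001, -1.0]]
ft_force: [-0.6, 0.0, 0.1]
grip_width: 0.0501
gripper_force: 0.0
```

```bash
python3 - <<'E'
from h import *
C,_=wsnap('w7'); snap('side','s7.png'); s=env.observe(); print(s['position'],s['ft_force'])
b=cv2.imread('pics/w7.png');s=cv2.imread('pics/s7.png')
cv2.imwrite('pics/v7.png',np.hstack([b[100:380,160:480],cv2.resize(s[100:240,280:480],None,fx=2,fy=2)]))
E
```

```text
[0.53181341 0.0453809  0.08383891] [-0.56850717 -0.36435299 -0.30235208]
```

View pics/v7.png

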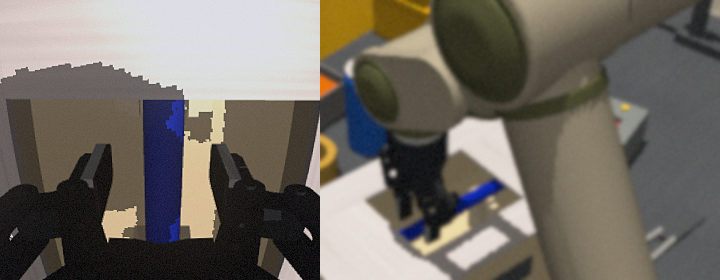

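Call:
jog_arm --hand '[0.05,0.05,0.05,0.05,0.05]' --pt "0 0 -0.004" --pt "0 0 -0.004" --pt "0 0 -0.004" --pt "0 0 0" --pt "0 0 0" --yaw '[0,0,0,0,0]'

```text
time_s: 22.48
position: [0.5318, 0.0454, 0.0719]
tool_rot: [[0.176, 0.984, 0.0], [0.984, -0.176, -0.0], [-0.0, 0.0, -1.0]]
ft_force: [-0.4, -0.9, -0.3]
grip_width: 0.0501
gripper_force: 0.0
```

Call:
jog_arm --hand '[0.05,0.05,0.05,0.05,0.05]' --pt "0 0 -0.003" --pt "0 0 -0.003" --pt "0 0 -0.002" --pt "0 0 0" --pt "0 0 0" --yaw '[0,0,0,0,0]'

```text
time_s: 23.1
position: [0.5318, 0.0453, 0.0639]
tool_rot: [[0.176, 0.984, 0.0], [0.984, -0.176, -0.0], [-0.0, 0.0, -1.0]]
ft_force: [0.4, -0.1, -0.7]
grip_width: 0.0496
gripper_force: 0.0
```

Call:
jog_arm --hand '[0.04,0.03,0.015,0.015,0.015]' --pt "0 0 0" --pt "0 0 0" --pt "0 0 0" --pt "0 0 0" --pt "0 0 0" --yaw '[0,0,0,0,0]' --grip_force 25

```text
time_s: 23.72
position: [0.5318, 0.0454, 0.0639]
tool_rot: [[0.176, 0.984, 0.0], [0.984, -0.176, -0.0], [-0.0, 0.0, -1.0]]
ft_force: [-0.7, 0.5, 2.9]
grip_width: 0.0192
gripper_force: 24.4
```

Call:
jog_arm --hand '[0.0,0.0,0.0,0.0,0.0]' --pt "0 0 0.002" --pt "0 0 0.001" --pt "-0.0018 -0.01 0" --pt "-0.0018 -0.01 0" --pt "-0.0018 -0.01 0" --yaw '[0,0,0,0,0]'

```text
time_s: 24.35
position: [0.5262, 0.0144, 0.0668]
tool_rot: [[0.177, 0.984, -0.0], [0.984, -0.177, 0.0], [-0.0, -0.0, -1.0]]
ft_force: [0.0, 0.5, -2.8]
grip_width: 0.0192
gripper_force: 24.5
```

Call:
jog_arm --hand '[0.0,0.0,0.0,0.0,0.0]' --pt "-0.0018 -0.01 0" --pt "-0.0014 -0.008 0" --pt "-0.0005 -0.003 0" --pt "0 0 0" --pt "0 0 0" --yaw '[0,0,0,0,0]'

```text
time_s: 24.98
position: [0.5227, -0.0054, 0.0668]
tool_rot: [[0.176, 0.984, -0.0], [0.984, -0.176, 0.0], [0.0, -0.0, -1.0]]
ft_force: [-0.2, -0.2, -1.5]
grip_width: 0.0195
gripper_force: 24.5
```

```bash
python3 - <<'E'
from h import *
C,_=wsnap('w8'); snap('side','s8.png')
b=cv2.imread('pics/w8.png');s=cv2.imread('pics/s8.png')
cv2.imwrite('pics/v8.png',np.hstack([b[60:340,160:480],cv2.resize(s[100:240,280:480],None,fx=2,fy=2)]))
E
```

```text
(no output)
```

View pics/v8.png

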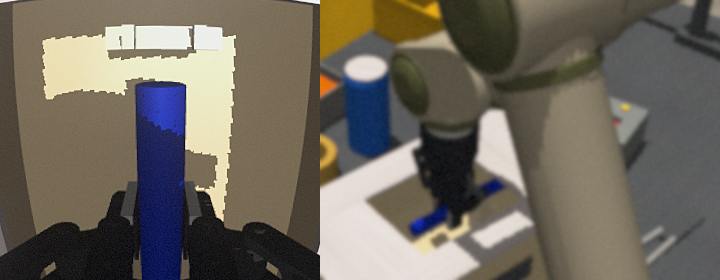

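Call:
jog_arm --hand '[0.0,0.0,0.0,0.0,0.0]' --pt "0 0 0.003" --pt "0 0 0.003" --pt "0 0 0.003" --pt "0 0 0.003" --pt "0 0 0.003" --yaw '[0,0,0,0,0]'

```text
time_s: 25.7
position: [0.5226, -0.0055, 0.082]
tool_rot: [[0.176, 0.984, -0.0], [0.984, -0.176, 0.0], [0.0, -0.0, -1.0]]
ft_force: [-0.1, 1.8, -3.8]
grip_width: 0.0188
gripper_force: 24.5
```

Call:
jog_arm --hand '[0.0,0.0,0.0,0.0,0.0]' --pt "0 0 0.003" --pt "0 0 0.003" --pt "0 0 0.003" --pt "0 0 0.003" --pt "0 0 0.003" --yaw '[0,0,0,0,0]'

```text
time_s: 26.32
position: [0.5226, -0.0057, 0.097]
tool_rot: [[0.176, 0.984, -0.0], [0.984, -0.176, -0.0], [-0.0, -0.0, -1.0]]
ft_force: [0.2, -0.6, -3.8]
grip_width: 0.0191
gripper_force: 24.6
```

Call:
jog_arm --hand '[0.0,0.0,0.0,0.0,0.0]' --pt "0 0 0.004" --pt "0 0 0.004" --pt "0 0 0.004" --pt "0 0 0.004" --pt "0 0 0.004" --yaw '[0,0,0,0,0]'

```text
time_s: 26.95
position: [0.5226, -0.0056, 0.1171]
tool_rot: [[0.176, 0.984, -0.0], [0.984, -0.176, 0.0], [0.0, -0.0, -1.0]]
ft_force: [-0.3, -0.4, -3.5]
grip_width: 0.0191
gripper_force: 25.4
```

Call:
jog_arm --hand '[0.0,0.0,0.0,0.0,0.0]' --pt "0 0 0.004" --pt "0 0 0.004" --pt "0 0 0.004" --pt "0 0 0.004" --pt "0 0 0.004" --yaw '[0,0,0,0,0]'

```text
time_s: 27.58
position: [0.5226, -0.0056, 0.137]
tool_rot: [[0.176, 0.984, -0.0], [0.984, -0.176, 0.0], [0.0, -0.0, -1.0]]
ft_force: [-0.6, -0.3, -4.5]
grip_width: 0.0192
gripper_force: 26.6
```

```bash
python3 - <<'E'
from h import *
C,_=wsnap('w9'); snap('side','s9.png')
b=cv2.imread('pics/w9.png');s=cv2.imread('pics/s9.png')
cv2.imwrite('pics/v9.png',np.hstack([b[60:340,160:480],cv2.resize(s[100:240,280:480],None,fx=2,fy=2)]))
E
```

```text
(no output)
```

View pics/v9.png

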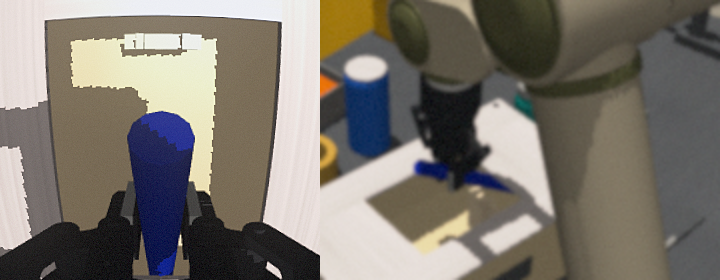

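Call:
jog_arm --hand '[0.0,0.0,0.0,0.0,0.0]' --pt "0.001 0.006 0.005" --pt "0.0014 0.008 0.005" --pt "0.0014 0.008 0.005" --pt "0.0014 0.008 0.005" --pt "0.0014 0.008 0.005" --yaw '[0,0,0,0,0]'

```text
time_s: 28.3
position: [0.5294, 0.033, 0.1623]
tool_rot: [[0.176, 0.984, 0.0], [0.984, -0.176, -0.0], [-0.0, 0.0, -1.0]]
ft_force: [0.4, -0.6, -2.0]
grip_width: 0.0192
gripper_force: 26.5
```

Call:
jog_arm --hand '[0.0,0.0,0.0,0.0,0.0]' --pt "0.0014 0.008 0.005" --pt "0.0014 0.008 0.005" --pt "0.0014 0.008 0.005" --pt "0.0014 0.008 0.005" --pt "0.0014 0.008 0.005" --yaw '[0,0,0,0,0]'

```text
time_s: 28.92
position: [0.5363, 0.0729, 0.1871]
tool_rot: [[0.176, 0.984, -0.0], [0.984, -0.176, 0.0], [0.0, -0.0, -1.0]]
ft_force: [-0.6, -0.1, -0.8]
grip_width: 0.0194
gripper_force: 26.5
```

Call:
jog_arm --hand '[0.0,0.0,0.0,0.0,0.0]' --pt "0.001 0.006 0.006" --pt "0.001 0.006 0.01" --pt "0 0.003 0.015" --pt "0 0 0.02" --pt "0 0 0.025" --yaw '[0,0,0,0,0]'

```text
time_s: 29.55
position: [0.5381, 0.0875, 0.2638]
tool_rot: [[0.176, 0.984, -0.0], [0.984, -0.176, -0.0], [-0.0, -0.0, -1.0]]
ft_force: [-0.6, 0.3, -1.9]
grip_width: 0.0191
gripper_force: 26.6
```

Call:
jog_arm --hand '[0.0,0.0,0.0,0.0,0.0]' --pt "0 0 0.025" --pt "0 0 0.025" --pt "0 0 0.02" --pt "0 0 0.01" --pt "0 0 0" --yaw '[0,0,0,0,0]'

```text
time_s: 30.18
position: [0.5383, 0.0874, 0.3432]
tool_rot: [[0.176, 0.984, 0.001], [0.984, -0.176, -0.0], [0.0, 0.001, -1.0]]
ft_force: [-0.1, 0.4, -2.1]
grip_width: 0.0194
gripper_force: 26.7
```

Call:
jog_arm --hand '[0.0,0.0,0.0,0.0,0.0]' --pt "0 0 0" --pt "0 0 0" --pt "0 0 0" --pt "0 0 0" --pt "0 0 0" --yaw '[0,0,0,0,0]'

```text
time_s: 30.8
position: [0.5383, 0.0874, 0.3428]
tool_rot: [[0.176, 0.984, -0.0], [0.984, -0.176, -0.0], [-0.0, -0.0, -1.0]]
ft_force: [-0.1, -0.1, -1.8]
grip_width: 0.0193
gripper_force: 26.7
```

```bash
python3 - <<'E'
from h import *
# numeric check: stylus still at its place, bar line in space (side x wrist)
a=cv2.imread('pics/side0.png').astype(int); s=snap('side','s10.png')[:,:,::-1].astype(int)
print('stand region change',np.abs(a-s)[275:345,205:260].mean())
hsv=cv2.cvtColor(s.astype(np.uint8),cv2.COLOR_BGR2HSV); m=cv2.inRange(hsv,(110,160,40),(130,255,255)); m[:, :300]=0
n,l,st,ce=cv2.connectedComponentsWithStats(m)
for i in range(1,n):
    if st[i,4]>30: print(st[i],ce[i])
C,_=wsnap('w10'); w=cv2.cvtColor(cv2.imread('pics/w10.png'),cv2.COLOR_BGR2HSV); m=cv2.inRange(w,(108,120,30),(130,255,255)); m[:,:270]=0;m[:,370:]=0
ys,xs=np.nonzero(m);print(len(xs),xs.min(),xs.max(),ys.min(),ys.max())
for r in(ys.min()+10,ys.min()+60): x=xs[ys==r]; print(r,x.min(),x.max())
o=env.observe();print(o['position'],o['ft_force'],o['grip_width'],o['gripper_force'],o['time_s'])
E
```

```text
stand region change 5.484588744588745
[300 127  13  12  95] [306.04210526 131.91578947]
[322 134  38  17 254] [340.45669291 142.30708661]
7799 288 354 170 343
180 295 345
230 293 349
[0.53828337 0.08736496 0.34278329] [ 0.18471414 -1.15259973 -2.71673444] 0.018893457589020342 26.692927479743958 30.9
```

```bash
python3 - <<'E'
from h import *
for f in('side0.png','s10.png'):
    h=cv2.cvtColor(cv2.imread('pics/'+f),cv2.COLOR_BGR2HSV)[270:320,210:245]; ys,xs=np.nonzero(cv2.inRange(h,(5,210,90),(16,255,255))); print(f,len(xs),xs.mean(),ys.mean())
print(env.close_job())
E
```

```text
side0.png 198 19.08080808080808 23.767676767676768
s10.png 198 19.075757575757574 23.792929292929294
the job is handed in; nothing more can be done
None
```

The job is handed in: the button was pressed to its stop, the stylus is back in its stand and released, and the bar is out and held clear above the kiln. It took about 31 s, the verdict was not shown, and I viewed 11 pictures, one over the limit of 10.

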